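# Thread the filler plug into the brine tank

### The arm

A 7-joint arm with a two-finger parallel gripper is mounted at the origin on the work surface. World frame = base frame: x ahead of the robot, y to its left, z up, the work surface at z = 0. Lengths are in m, angles in rad, forces in N, time in s.
With the tool pointing down it reaches from about 0.4 to 0.85 m from the base axis. Payload 10.4 kg.
Tool frame: the origin (TCP) lies where the fingers leave the gripper's body, on its centre line; the fingertips stand 70 mm ahead of it and the grasp point (between the pads) lies r.grip_depth ahead of it (r.grip_depth is the distance from the TCP to the grasp point, in m); z points along the fingers, y is the direction in which the jaws open and shut (so a half turn about z gives the same grasp; the last joint's range is limited). The gripper opens to 87 mm and grips with 3 to 60 N. Pads are 19 mm wide; open, the fingers measure 117 mm over their backs; the gripper's body (75 mm by 190 mm) begins 51 mm behind the grasp point.
Start: joints at [1.212, 0.332, -0.065, 1.46, 0.022, 1.35, -0.088], TCP at [0.206, -0.59, 0.292] pointing down, gripper open.
Joint ranges: [-2.6, 2.6], [-0.5, 2.12], [-1.47, 1.34], [0.16, 2.42], [-1.27, 4.41], [0.06, 2.06], [-2.6, 2.6]. Speed limits (rad/s): [2.22, 2.22, 2.79, 2.79, 3.14, 3.14, 3.14].

### API

Orientations are given as a unit quaternion [x, y, z, w].
In Python, from bench import monitor, viewer, workorder, nets, r gives the robot as it stands.
- The arm moves only by the tool drive_tool, never from a script. Its argument "plan" is a list of rows, each an object of numbers: "rx", "ry", "rz": the turn, a rotation vector about the tool's x, y, z in units of 360 degrees (1.0 is 360 degrees); "x", "y", "z": the shift along the tool's x, y, z in units of 1000 mm (1.0 is 1000 mm); "fingers": the opening, from 0 (shut) to 1 (fully open). In form: [{"rx": .., "ry": .., "rz": .., "x": .., "y": .., "z": .., "fingers": ..}, ...]. A call has 1 to 12 rows; each row is the pose to reach, as a shift and turn from the pose commanded when the call began, along the tool's axes at that moment, turning the shorter way round; what a row does not reach only later rows make up. A row lasts 1/8 s, in which the tool goes at most 62.5 mm and 10.7 degrees, less where a joint would pass 70% of its speed; a pose out of reach is approached as far as the arm can. A call with a number of a shift or a turn outside -1 to 1 is refused whole. A call with a gripper value outside its range is refused whole. The fingers move at their own pace and stop on an object; "squeeze" is the grip in N (left out, the last holds). Time passes only in rows, so rows that repeat a pose let the fingers close. It gives the time, the measured TCP pose, the force and the opening at its end, in the units of the state.
- monitor.read_state(): the state, without advancing time (a new reading comes with each control period).
- viewer.camera(name): name is "scene" or "top"; returns a dict with "color" (384x512x3 uint8, red, green, blue), "depth" (384x512 float32, m along the optical axis (not along the pixel's ray), 0 where there is no reading), "camera_matrix" (3x3 intrinsics, pixels), "D" ([k1, k2, p1, p2, k3] as OpenCV has them; the pictures are not rectified), "xyz" and "rotation" of the camera in the world. Camera axes: x right, y down, z forward; pixel columns grow to the right and rows downward; lengths in m; the calibration is good to about 2 mm. A picture is of the moment at which its call begins.
- workorder.close_job(): hands the job in, once; it reports no verdict.
Trained networks look in the newest picture that a camera, given by its name, has taken for a name from the list of things; names that differ only in an ending like _2 or _b are one class to them, and where a whole thing is asked for, a point or a joint stands for the part that bears it (a point fixed in the world has none). Each returns a list of dicts, best first, with "confidence" (0 to 1); they miss things now and then, are a little off and sometimes report something else, mostly with a low value. They report only what shows in the picture. A call takes as long as a camera call. They do not tell look-alikes from the thing itself.
- nets.find_in(label, camera): "centre" ([x, y, z] in m, in world coordinates, good to about 4 mm: the middle of the surface that is visible of it).
- nets.regions_of(label, camera): "region" (384x512 bool, what is visible of it).
The state is a dict: "time": time; "joint_positions": joint angles; "joint_vel": joint speeds; "joint_torque": joint torques, N m; "ee_pos": TCP position; "eef_rot": TCP orientation; "ft_force": force on the tool from outside, world axes, zero at the start; "torque": the same for the moment, N m; "width": finger opening in m.
Only numpy, scipy, OpenCV 4.12 (cv2) and the standard library are available. Lean on these libraries where they do the work, as an engineer would, in place of code of your own. Each camera call takes 0.05 s, during which the arm holds its last target.

### The job

Fit the loose white plug into the filler neck of the small steel brine tank: set it upright in the mouth, turning it gently backward (anticlockwise from above) as needed until its thread starts have dropped in, then screw it forward (clockwise) all the way to its stop, so that its flange lies down flush on the neck's rim. Do not force or cross-thread it at any time: if it binds, ease off. Let go of it at the end, and leave the bowl, the spool and the snips where they are.

Things in the scene. Friction and masses are not known exactly. Their poses are not given: they have to be found in the camera images.
- plug_grip (a point): Centre (half-way along, half-way up) of the grip bar on top of the loose white plastic plug (about 90 g); z up along the plug's axis, x along the bar. The bar is 50 long (x), 16 thick (y), 26 high. Under it is a round flange, diameter 76, 8 thick: top face 13, flat underside 21 below this point. The plug starts upright on the table at any yaw.
- plug: The same plug as a whole; origin at the centre of its foot, 50 below point plug_grip, z up, x along the grip bar. Below the flange its stem has diameter 40 and ends in a flat foot of diameter 33 with a tapered edge 5 high. Its plastic thread counts as forced above 35 N of contact with the neck in all (about 0.5 N m of twist).
- lugs (a point): Point on the plug's axis level with the undersides of its three lugs (the thread starts), 41 below point plug_grip. The lugs stick out from the stem 120 degrees apart, one along the plug's +x; each is 8 wide, 4.5 high and reaches to radius 28.
- rim (a point): Centre of the filler neck's mouth, level with its flat top rim (130 above the table); axes as the tank's, z up. The neck is an upright steel tube, outer diameter 70, inner 60, 30 high; 2 radial play round the plug. With the plug fully home its flange lies on the rim and the grip-bar centre is 21 above this point.
- lips (a point): Point on the neck's axis level with the flat tops of three lips inside it, 6.5 below the rim. Lips: inner radius 22, 78 degrees each, with three 36 degree gaps between; at each lip's clockwise end a tooth, 6 degrees wide, rises 3.5. The gaps' angle differs each time and is NOT given by these axes. Lugs set in at random lie on the lips (grip-bar centre 34.4 above the rim) or teeth (38).
- gap_floor (a point): Point on the neck's axis level with the floor of the gaps, 16 below the rim. Clockwise on the lips the lugs jam on the teeth; anticlockwise, within 110 degrees, they pass off any tooth, cross the lip and can sink 9.5 into the gaps (grip-bar centre 25 above the rim; a plug gripped in the air must be let down). Further anticlockwise the next tooth blocks them.
- groove_end (a point): Point on the neck's axis level with the end of the thread grooves, 20 below the rim. Clockwise from the gaps each lug runs under its lip in a groove with 1.6 play that sinks 4 over about 65 degrees, to a firm stop 65 to 85 degrees from the gap. If the plug is held too high there or not let sink as it turns, the lugs bind on the lips.
- tank: The fixed stainless brine tank with its neck: box 200 (x) by 160 (y) by 100 high, origin at the centre of its underside on the table, z up. The neck stands at the centre of its top.
- bowl: Steel bowl, diameter 130, 50 high, a bystander; origin at the centre of its underside.
- spool: Wooden twine spool, diameter 60, 60 high, standing, a bystander; origin at the centre of its underside.
- snips: Snips with black handles lying on the table, about 145 long, 11 high, a bystander; origin under the pivot, near the middle, x along the blades.
Things that resemble listed ones, but are neither listed nor needed, are in the scene too. Of the things that look like the plug, take the one that is nearest to the robot's base at the start.

How it is judged:
On the way:
1. the plug's thread starts have dropped into the gaps of the neck: the plug upright in the mouth, its flange 2.5 to 6 mm above the rim (z of plug_grip in the frame of rim between 0.0235 and 0.027 m and horizontal distance between plug_grip and rim below 0.005 m and angle between plug's own z axis and vertical below 0.08 rad), for 0.1 s.
At the end, for the whole second after the job is handed in: The plug is screwed home: its flange within 1.2 mm of the rim, centred within 4 mm, upright within 3 degrees, at rest and let go (z of plug_grip in the frame of rim between 0.0195 and 0.0222 m and horizontal distance between plug_grip and rim below 0.004 m and angle between plug's own z axis and vertical below 0.05 rad and linear speed of plug below 0.02 m/s); the robot touches nothing.
It fails at once if the plug is forced or cross-threaded: more than 35 N between the plug and the tank with its neck (contact force between plug and tank above 35 N).
It fails at once if the bowl is moved by more than 30 mm (distance of bowl from where it was at the start of the episode above 0.03 m).
It fails at once if the spool is moved by more than 30 mm (distance of spool from where it was at the start of the episode above 0.03 m).
It fails at once if the snips is moved by more than 30 mm (distance of snips from where it was at the start of the episode above 0.03 m).
It also fails if it takes over 72 s, if anything falls off the work surface, if the arm or the gripper's body presses on something with over 40 N, if the wrist force passes 120 N, or if a joint passes its speed limit or range.

## Working session

There is one attempt and no reset: what is moved stays moved. The work goes in short steps, Python scripts to look and compute and a tool call to move; the robot and the scene stay as the last step left them, time stands still between calls to the robot, and variables do not carry over. Pictures are saved under pics/ and viewed, and the job is handed in when it is done.

Besides the shell and the picture viewer there is one more tool, called after "Request:" as name(argument=value, ...) on one line, values as JSON. drive_tool: Moves the arm, as the interface text tells. Its arguments: {"type":"object","properties":{"plan":{"type":"array","items":{"type":"object","properties":{"rx":{"type":"number","minimum":-1,"maximum":1},"ry":{"type":"number","minimum":-1,"maximum":1},"rz":{"type":"number","minimum":-1,"maximum":1},"x":{"type":"number","minimum":-1,"maximum":1},"y":{"type":"number","minimum":-1,"maximum":1},"z":{"type":"number","minimum":-1,"maximum":1},"fingers":{"type":"number"}}}},"squeeze":{"type":"number"}},"required":["plan"]}

```bash
ls; mkdir -p pics; python3 - <<'E'
from bench import monitor, viewer, nets, r
import cv2,numpy as np
print(r.grip_depth, monitor.read_state())
for c in ("scene","top"):
    d=viewer.camera(c); cv2.imwrite(f"pics/{c}0.png",d["color"][:,:,::-1])
    print(c,d["xyz"],d["rotation"],d["camera_matrix"],d["D"])
    for l in ("plug_grip","plug","rim","tank","bowl","spool","snips"):
        try: print(l,[(np.round(x["centre"],4),round(x["confidence"],2)) for x in nets.find_in(l,c)])
        except Exception as e: print(l,e)
E
```

```text
pics
0.051 {'time': 0.0, 'joint_positions': array([ 1.21241919,  0.33284797, -0.06468949,  1.46094485,  0.02159346,
        1.34985283, -0.08852205]), 'joint_vel': array([ 0.00065723,  0.00139891, -0.00027295,  0.00058655,  0.00031588,
        0.00062434,  0.00066025]), 'joint_torque': array([ 4.31064445e-04, -6.23259044e+01,  2.50579894e-02, -3.89903212e+01,
       -6.12927787e-02,  3.97584925e-02,  2.03577151e-04]), 'ee_pos': array([ 0.20584334, -0.58983555,  0.29146706]), 'eef_rot': array([ 9.85940593e-01,  1.67094843e-01, -1.42412009e-04, -6.63842809e-04]), 'ft_force': array([ 1.02943512, -0.60054822,  0.13473936]), 'torque': array([ 0.06884251, -0.03785764, -0.00146372]), 'width': 0.0873611301620939}
scene [ 0.99227213 -0.45981889  0.66235985] [ 0.85509763  0.27521544 -0.14478966 -0.41484992] [[366.16951961   0.         258.33091787]
 [  0.         366.16951961 185.75309989]
 [  0.           0.           1.        ]] [-0.07910788  0.          0.          0.          0.        ]
plug_grip [(array([0.5576, 0.1395, 0.0385]), 0.88), (array([0.6845, 0.0158, 0.0348]), 0.74), (array([0
[... 441 characters left out ...]
.70047516  0.71016477 -0.05292464  0.04689918] [[455.27790687   0.         254.81177568]
 [  0.         455.27790687 190.00035835]
 [  0.           0.           1.        ]] [-0.00409344  0.          0.          0.          0.        ]
plug_grip [(array([0.6704, 0.0259, 0.0411]), 0.91), (array([0.5465, 0.1454, 0.0357]), 0.83), (array([0.6132, 0.2645, 0.0386]), 0.83)]
plug [(array([0.6138, 0.265 , 0.0381]), 0.85), (array([0.6721, 0.032 , 0.0354]), 0.7), (array([0.5512, 0.151 , 0.0382]), 0.55)]
rim [(array([ 0.5071, -0.1945,  0.0999]), 0.85)]
tank [(array([ 0.5068, -0.1957,  0.1048]), 0.72)]
bowl [(array([0.7871, 0.1645, 0.0203]), 0.84)]
spool []
snips [(array([0.3868, 0.3047, 0.0095]), 0.65)]
```

View pics/scene0.png

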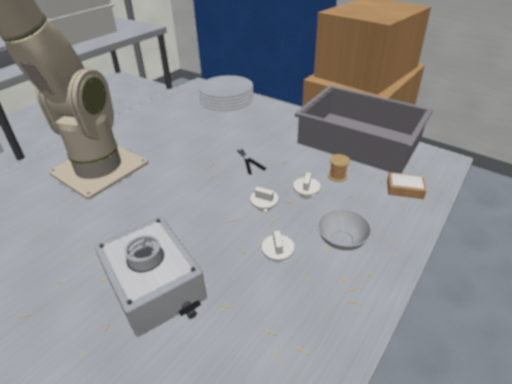

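View pics/top0.png

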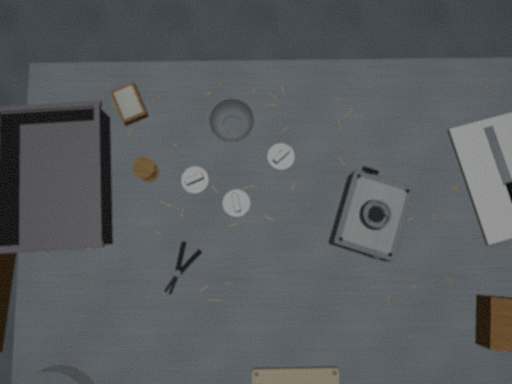

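The plug nearest the base is at top pixel (236,203), scene pixel (264,198). The tank is at top pixel (375,214). Next I'll measure both precisely.

```bash
cat > h.py <<'E'
import numpy as np, cv2
from scipy.spatial.transform import Rotation as R
def cloud(d):
    Z=d["depth"]; h,w=Z.shape
    u,v=np.meshgrid(np.arange(w),np.arange(h))
    p=cv2.undistortPoints(np.stack([u,v],-1).reshape(-1,1,2).astype(np.float64),np.array(d["camera_matrix"]),np.array(d["D"])).reshape(h,w,2)
    P=np.dstack([p[...,0]*Z,p[...,1]*Z,Z])
    W=P@R.from_quat(d["rotation"]).as_matrix().T+d["xyz"]
    W[Z<=0]=np.nan
    return W
def circ(xy):
    A=np.c_[2*xy,np.ones(len(xy))]; s=np.linalg.lstsq(A,(xy**2).sum(1),rcond=None)[0]
    return s[:2],np.sqrt(s[2]+s[:2]@s[:2])
E
python3 - <<'E'
from bench import viewer
from h import *
for c in ("top","scene"):
    d=viewer.camera(c); W=cloud(d); np.save(c+"W.npy",W); np.save(c+"C.npy",d["color"])
    def near(x,y,r): return np.hypot(W[...,0]-x,W[...,1]-y)<r
    m=near(.549,.146,.06)
    z=W[...,2][m]; print(c,"hist",np.histogram(z,bins=np.arange(-.01,.08,.005)))
    b=m&(W[...,2]>.052); P=W[b]
    if len(P)>4:
        print("bar n",len(P),P.mean(0)); q=P[:,:2]-P[:,:2].mean(0); e,V=np.linalg.eigh(q.T@q); print("ang",np.degrees(np.arctan2(V[1,1],V[0,1])),"ext",np.ptp(q@V[:,1]),np.ptp(q@V[:,0]))
    f=m&(W[...,2]>.028)&(W[...,2]<.075); P=W[f]; print("fl n",len(P),P[:,:2].mean(0),P[:,:2].min(0),P[:,:2].max(0))
    (cc,_,_)=cv2.fitEllipse(np.argwhere(f).astype(np.float32)) , 0,0
    t=near(.507,-.195,.08)&(W[...,2]>.118)&(W[...,2]<.14); P=W[t]
    print("rim n",len(P),P.mean(0),P.min(0),P.max(0))
    cc,rr=circ(P[:,:2]); print("circ",cc,rr)
    img=d["color"][:,:,::-1]
    if c=="top": crs=[(206,173,266,233),(335,170,415,260)]
    else: crs=[(234,168,294,228),(100,215,190,285)]
    out=[cv2.resize(img[a[1]:a[3],a[0]:a[2]],(380,400),interpolation=cv2.INTER_CUBIC) for a in crs]
    cv2.imwrite(f"pics/{c}1.png",np.hstack(out))
E
```

```text
top hist (array([ 85, 585, 188,   3,   0,   0,   0,  13, 238, 220,   4,   4,   1,
        36,  69,   7,   0]), array([-0.01 , -0.005,  0.   ,  0.005,  0.01 ,  0.015,  0.02 ,  0.025,
        0.03 ,  0.035,  0.04 ,  0.045,  0.05 ,  0.055,  0.06 ,  0.065,
        0.07 ,  0.075]))
bar n 112 [0.55002007 0.14855164 0.06122463]
ang -168.40154401359385 ext 0.04926467864213621 0.01572163456144813
fl n 591 [0.55005982 0.14807729] [0.51507811 0.11229363] [0.58656433 0.18551445]
rim n 366 [ 0.51057593 -0.20573477  0.12544129] [ 0.47517215 -0.24027947  0.11800474] [ 0.54565987 -0.17043216  0.13460966]
circ [ 0.51028456 -0.20521653] 0.030203486475906333
scene hist (array([  0, 264, 405,  12,  13,   1,   0,   2,  49, 227,  32,  26,  27,
        32,  76,   9,   0]), array([-0.01 , -0.005,  0.   ,  0.005,  0.01 ,  0.015,  0.02 ,  0.025,
        0.03 ,  0.035,  0.04 ,  0.045,  0.05 ,  0.055,  0.06 ,  0.065,
        0.07 ,  0.075]))
bar n 134 [0.55169252 0.14653624 0.06055905]
ang -165.63544986291882 ext 0.049977366942743226 0.019418278546625853
fl n 480 [0.5556848  0.13985417] [0.5139766  0.11087042] [0.58895872 0.185498  ]
rim n 585 [ 0.5088291  -0.2058424   0.12566167] [ 0.47084065 -0.24055514  0.11800293] [ 0.54371958 -0.17102067  0.13246656]
circ [ 0.5092864  -0.20613348] 0.031081938284312653
```

```bash
python3 -c "
import cv2,numpy as np
cv2.imwrite('pics/b1.png',np.vstack([cv2.resize(cv2.imread('pics/%s1.png'%c),(570,300)) for c in('top','scene')]))"
```

```text
(no output)
```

View pics/b1.png

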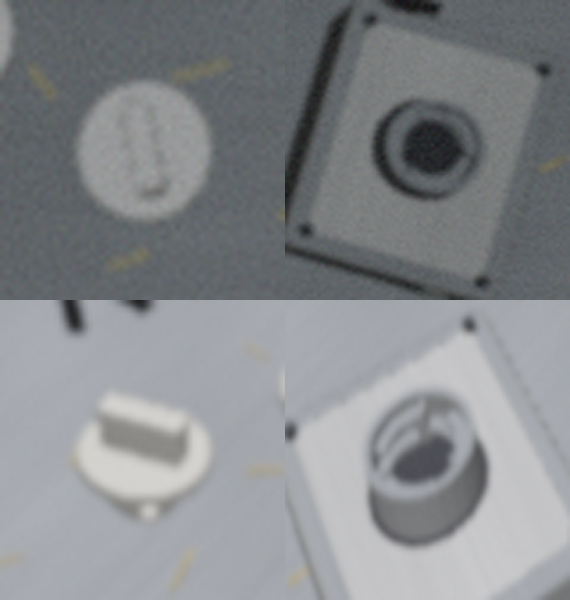

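```bash
cat >> h.py <<'E'
def proj(d,P):
    Rw=R.from_quat(d["rotation"]).as_matrix().T; t=-Rw@np.array(d["xyz"])
    p,_=cv2.projectPoints(np.asarray(P,float).reshape(-1,1,3),cv2.Rodrigues(Rw)[0],t,np.array(d["camera_matrix"]),np.array(d["D"]))
    return p.reshape(-1,2)
E
python3 - <<'E'
from bench import viewer
from h import *
from scipy.optimize import minimize
th=np.radians(np.arange(0,360,4))
tiles=[]
for c in ("scene","top"):
    ds=[viewer.camera(c) for _ in range(4)]; d=ds[0]
    img=np.mean([x["color"] for x in ds],0).astype(np.float32)[:,:,::-1]
    np.save(c+"avg.npy",img)
    x0,y0,w=(105,215,80) if c=="scene" else (335,175,80)
    k=8; M=np.float32([[k,0,-x0*k],[0,k,-y0*k]])
    big=np.clip(cv2.warpAffine(img,M,(w*k,w*k),flags=cv2.INTER_CUBIC)*1.3,0,255).astype(np.uint8)
    cv2.imwrite(f"pics/{c}2raw.png",big[:600,:])
    cx,cy=.5095,-.2055
    for rad,z,col in ((.035,.13,(0,255,0)),(.030,.13,(0,255,255)),(.022,.1235,(0,0,255))):
        P=np.c_[cx+rad*np.cos(th),cy+rad*np.sin(th),np.full(len(th),z)]
        for p in proj(d,P): cv2.circle(big,tuple(int(v) for v in ((p-[x0,y0])*k+k/2)),2,col,-1)
    for a in range(0,360,30):
        p=proj(d,[[cx+.042*np.cos(np.radians(a)),cy+.042*np.sin(np.radians(a)),.13]])[0]
        cv2.putText(big,str(a),tuple(int(v) for v in ((p-[x0,y0])*k)),0,.5,(255,0,0),1)
    cv2.imwrite(f"pics/{c}2.png",big[:600,:])
E
```

```text
(no output)
```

View pics/scene2.png

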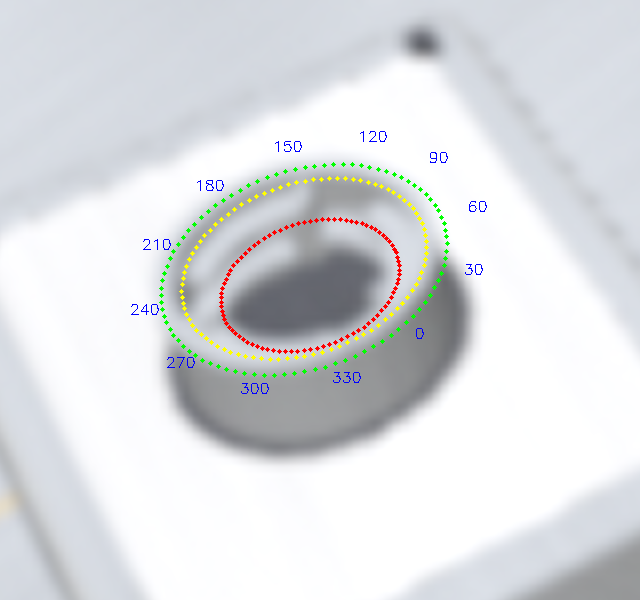

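View pics/top2.png

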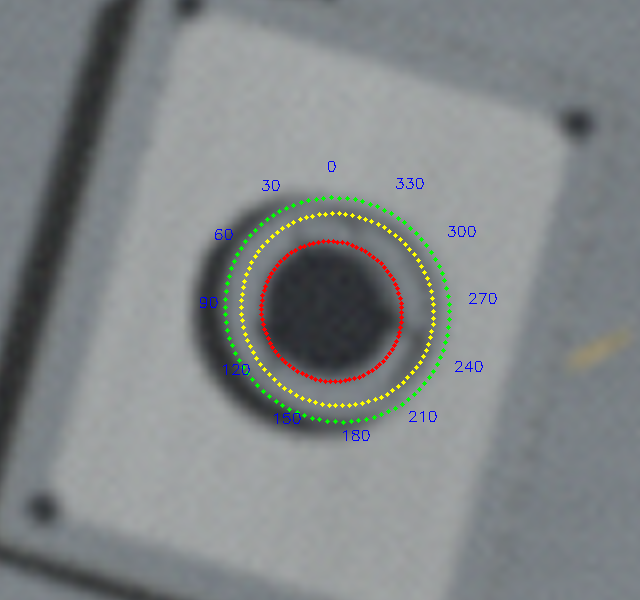

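```bash
python3 - <<'E'
import cv2,numpy as np
a=cv2.imread('pics/scene2raw.png')[120:480,120:520]; b=cv2.imread('pics/top2raw.png')[160:460,180:480]
f=lambda x,s:cv2.resize(cv2.createCLAHE(3,(2,2)).apply(cv2.cvtColor(x,cv2.COLOR_BGR2GRAY)),s)
cv2.imwrite('pics/r2.png',np.hstack([f(a,(400,360)),f(b,(360,360))]))
E
```

```text
(no output)
```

View pics/r2.png

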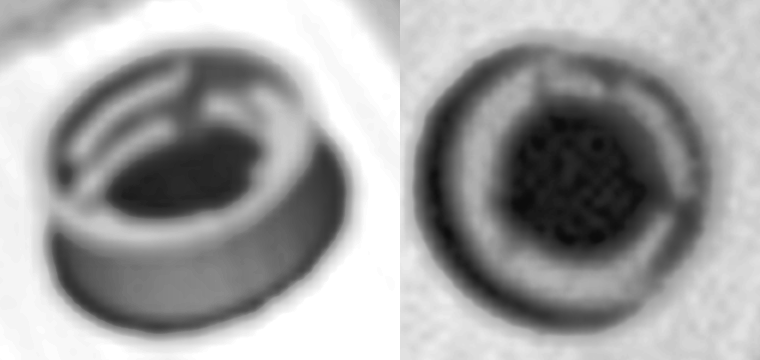

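```bash
python3 - <<'E'
from bench import viewer
from h import *
rows=[]
a=np.arange(0,360,0.5); cx,cy=.5095,-.2055
for c in ("scene","top"):
    d=viewer.camera(c); img=np.load(c+"avg.npy").mean(2).astype(np.float32)
    for kind in ("lipplane","wall"):
        v=np.linspace(.0215,.031,70) if kind=="lipplane" else np.linspace(.112,.130,70)
        A,V=np.meshgrid(np.radians(a),v)
        rr,zz=(V,np.full_like(V,.1235)) if kind=="lipplane" else (np.full_like(V,.0295),V)
        p=proj(d,np.stack([cx+rr*np.cos(A),cy+rr*np.sin(A),zz],-1)).reshape(70,-1,2).astype(np.float32)
        t=cv2.remap(img,p[...,0],p[...,1],cv2.INTER_CUBIC)
        t=cv2.normalize(t,None,0,255,cv2.NORM_MINMAX).astype(np.uint8)
        rows+= [t,np.full((12,720),255,np.uint8)]
        for x in range(0,720,60): rows[-1][:,x]=0; cv2.putText(rows[-1],str(x//2),(x+2,10),0,.35,0,1)
cv2.imwrite("pics/polar.png",np.vstack(rows))
E
```

```text
(no output)
```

View pics/polar.png

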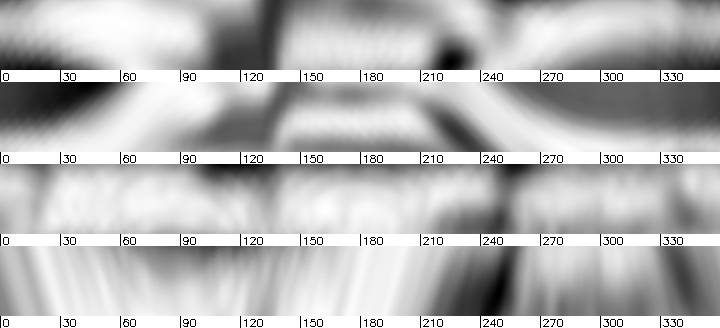

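```bash
cat >> h.py <<'E'
def rel(x,y,z,yaw,base=None):
    """tool-frame shift and rz from base (pos,yawdeg) (default measured) to world target with tool down, tool x at yaw deg"""
    from bench import monitor
    s=monitor.read_state(); q=R.from_quat(s["eef_rot"]); p=s["ee_pos"]
    if base is not None: p=np.array(base[:3]); q=R.from_euler("z",base[3],degrees=True)*R.from_euler("x",180,degrees=True)
    t=R.from_euler("z",yaw,degrees=True)*R.from_euler("x",180,degrees=True)
    sh=q.inv().apply(np.array([x,y,z])-p); rv=(q.inv()*t).as_rotvec()/(2*np.pi)
    return np.round(sh,4),np.round(rv,5)
def st():
    from bench import monitor
    s=monitor.read_state(); m=R.from_quat(s["eef_rot"]).as_matrix()
    print("t",round(s["time"],2),"p",np.round(s["ee_pos"],4),"yaw",round(np.degrees(np.arctan2(m[1,0],m[0,0])),2),"tilt",np.round(m[:2,2],4),"F",np.round(s["ft_force"],1),"T",np.round(s["torque"],3),"w",round(s["width"],4),"j7",round(s["joint_positions"][6],2))
E
python3 - <<'E'
from h import *
st()
print(rel(.48,-.28,.27,15)); print(rel(.5505,.148,.20,13)); print(rel(.5505,.148,.109,13))
E
```

```text
t 1.4 p [ 0.2059 -0.5901  0.2923] yaw 19.24 tilt [ 0.     -0.0001] F [ 0.4 -0.5 -0.1] T [ 0.022 -0.028  0.024] w 0.0872 j7 -0.09
(array([ 0.3609, -0.2025,  0.0223]), array([ 1.000e-05, -0.000e+00,  1.178e-02]))
(array([ 0.5685, -0.5833,  0.0922]), array([ 1.000e-05, -0.000e+00,  1.733e-02]))
(array([ 0.5685, -0.5833,  0.1832]), array([ 1.000e-05, -0.000e+00,  1.733e-02]))
```

Request:
drive_tool(plan=[{"x":0.361,"y":-0.2025,"z":0.02,"rz":0.012,"fingers":1},{"x":0.361,"y":-0.2025,"z":0.02,"rz":0.012},{"x":0.361,"y":-0.2025,"z":0.02,"rz":0.012},{"x":0.361,"y":-0.2025,"z":0.02,"rz":0.012},{"x":0.361,"y":-0.2025,"z":0.02,"rz":0.012},{"x":0.361,"y":-0.2025,"z":0.02,"rz":0.012},{"x":0.5685,"y":-0.5833,"z":0.05,"rz":0.0173},{"x":0.5685,"y":-0.5833,"z":0.05,"rz":0.0173},{"x":0.5685,"y":-0.5833,"z":0.07,"rz":0.0173},{"x":0.5685,"y":-0.5833,"z":0.09,"rz":0.0173},{"x":0.5685,"y":-0.5833,"z":0.0922,"rz":0.0173},{"x":0.5685,"y":-0.5833,"z":0.0922,"rz":0.0173}], squeeze=25)

```text
validation failed for argument at $.pl...
```

```bash
python3 - <<'E'
from h import *
st(); print(rel(.5505,.148,.20,13)); print(rel(.5505,.148,.109,13))
E
```

```text
t 1.4 p [ 0.2059 -0.5901  0.2923] yaw 19.24 tilt [ 0.     -0.0001] F [ 0.4 -0.5 -0.1] T [ 0.022 -0.028  0.024] w 0.0872 j7 -0.09
(array([ 0.5685, -0.5833,  0.0922]), array([ 1.000e-05, -0.000e+00,  1.733e-02]))
(array([ 0.5685, -0.5833,  0.1832]), array([ 1.000e-05, -0.000e+00,  1.733e-02]))
```

Validation failed; perhaps every row must contain all fields.

Request:
drive_tool(plan=[{"x":0.361,"y":-0.2025,"z":0.02,"rx":0,"ry":0,"rz":0.012,"fingers":1},{"x":0.361,"y":-0.2025,"z":0.02,"rx":0,"ry":0,"rz":0.012,"fingers":1},{"x":0.361,"y":-0.2025,"z":0.02,"rx":0,"ry":0,"rz":0.012,"fingers":1},{"x":0.361,"y":-0.2025,"z":0.02,"rx":0,"ry":0,"rz":0.012,"fingers":1},{"x":0.361,"y":-0.2025,"z":0.02,"rx":0,"ry":0,"rz":0.012,"fingers":1},{"x":0.361,"y":-0.2025,"z":0.02,"rx":0,"ry":0,"rz":0.012,"fingers":1},{"x":0.5685,"y":-0.5833,"z":0.05,"rx":0,"ry":0,"rz":0.0173,"fingers":1},{"x":0.5685,"y":-0.5833,"z":0.05,"rx":0,"ry":0,"rz":0.0173,"fingers":1},{"x":0.5685,"y":-0.5833,"z":0.07,"rx":0,"ry":0,"rz":0.0173,"fingers":1},{"x":0.5685,"y":-0.5833,"z":0.09,"rx":0,"ry":0,"rz":0.0173,"fingers":1},{"x":0.5685,"y":-0.5833,"z":0.0922,"rx":0,"ry":0,"rz":0.0173,"fingers":1},{"x":0.5685,"y":-0.5833,"z":0.0922,"rx":0,"ry":0,"rz":0.0173,"fingers":1}], squeeze=25)

```text
time: 2.9
ee_pos: [0.5307, 0.0547, 0.2202]
eef_rot: [0.994, 0.113, 0.001, 0.0]
ft_force: [-0.1, -0.1, -0.2]
width: 0.0868
```

```bash
python3 - <<'E'
from h import *
st(); print(rel(.5505,.148,.20,13)); print(rel(.5505,.148,.109,13))
E
```

```text
t 2.9 p [0.5307 0.0547 0.2202] yaw 12.98 tilt [ 0.0011 -0.0004] F [-0.1 -0.1 -0.2] T [-0.039 -0.02  -0.072] w 0.0868 j7 -1.64
(array([ 0.0402, -0.0865,  0.0202]), array([ 1.0e-04, -1.6e-04, -5.0e-05]))
(array([ 0.0401, -0.0865,  0.1112]), array([ 1.0e-04, -1.6e-04, -5.0e-05]))
```

Request:
drive_tool(plan=[{"x":0.04,"y":-0.0865,"z":0.02,"rx":0,"ry":0,"rz":0,"fingers":1},{"x":0.04,"y":-0.0865,"z":0.02,"rx":0,"ry":0,"rz":0,"fingers":1},{"x":0.04,"y":-0.0865,"z":0.02,"rx":0,"ry":0,"rz":0,"fingers":1},{"x":0.04,"y":-0.0865,"z":0.02,"rx":0,"ry":0,"rz":0,"fingers":1}])

```text
time: 3.4
ee_pos: [0.5501, 0.1453, 0.2002]
eef_rot: [0.994, 0.113, -0.0, 0.0]
ft_force: [0.1, -0.9, -0.2]
width: 0.0867
```

```bash
python3 - <<'E'
from h import *
st();  print(rel(.5505,.148,.109,13))
from bench import viewer
d=viewer.camera("scene"); cv2.imwrite("pics/g0.png",d["color"][100:300,150:400,::-1].repeat(3,0).repeat(3,1))
E
```

```text
t 3.4 p [0.5501 0.1453 0.2002] yaw 12.96 tilt [-0.     -0.0007] F [ 0.1 -0.9 -0.2] T [ 0.027  0.018 -0.063] w 0.0867 j7 -1.84
(array([ 0.001 , -0.0026,  0.0912]), array([ 1.e-04,  3.e-05, -1.e-04]))
```

View pics/g0.png

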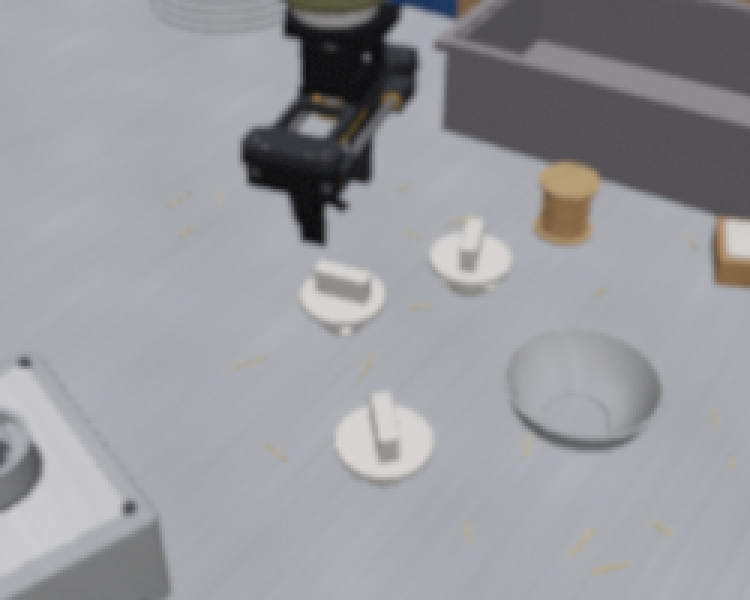

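```bash
python3 - <<'E'
from h import *
st();  print(rel(.5505,.148,.109,13))
E
```

```text
t 3.45 p [0.5502 0.1448 0.2004] yaw 12.91 tilt [ 0.0003 -0.0008] F [ 0.2 -0.5  0. ] T [-0.043 -0.006 -0.023] w 0.0871 j7 -1.84
(array([ 0.001 , -0.0031,  0.0914]), array([ 1.4e-04, -2.0e-05, -2.5e-04]))
```

Request:
drive_tool(plan=[{"x":0.001,"y":-0.003,"z":0.05,"rx":0,"ry":0,"rz":0,"fingers":1},{"x":0.001,"y":-0.003,"z":0.08,"rx":0,"ry":0,"rz":0,"fingers":1},{"x":0.001,"y":-0.003,"z":0.0905,"rx":0,"ry":0,"rz":0,"fingers":1},{"x":0.001,"y":-0.003,"z":0.0905,"rx":0,"ry":0,"rz":0,"fingers":1},{"x":0.001,"y":-0.003,"z":0.0905,"rx":0,"ry":0,"rz":0,"fingers":1}])

```text
time: 4.08
ee_pos: [0.5511, 0.1494, 0.1112]
eef_rot: [0.994, 0.113, 0.001, -0.0]
ft_force: [0.4, -0.0, -0.2]
width: 0.0871
```

```bash
python3 - <<'E'
from h import *
st();  print(rel(.5505,.148,.109,13))
E
```

```text
t 4.08 p [0.5511 0.1494 0.1112] yaw 12.98 tilt [0.0023 0.0003] F [ 0.4 -0.  -0.2] T [ 0.042 -0.009 -0.012] w 0.0871 j7 -1.9
(array([-0.0009,  0.0012,  0.0022]), array([ 4.0e-05, -3.6e-04, -6.0e-05]))
```

Request:
drive_tool(plan=[{"x":0,"y":0.001,"z":0.001,"rx":0,"ry":0,"rz":0,"fingers":0.1},{"x":0,"y":0.001,"z":0.001,"rx":0,"ry":0,"rz":0,"fingers":0.1},{"x":0,"y":0.001,"z":0.001,"rx":0,"ry":0,"rz":0,"fingers":0.1},{"x":0,"y":0.001,"z":0.001,"rx":0,"ry":0,"rz":0,"fingers":0.1},{"x":0,"y":0.001,"z":0.001,"rx":0,"ry":0,"rz":0,"fingers":0.1},{"x":0,"y":0.001,"z":0.001,"rx":0,"ry":0,"rz":0,"fingers":0.1}], squeeze=25)

```text
time: 4.82
ee_pos: [0.5505, 0.1484, 0.1087]
eef_rot: [0.994, 0.113, 0.0, 0.0]
ft_force: [-0.1, 0.1, -0.2]
width: 0.0351
```

```bash
python3 - <<'E'
from h import *
from bench import viewer
st()
d=viewer.camera("scene"); cv2.imwrite("pics/g1.png",d["color"][130:250,200:330,::-1].repeat(5,0).repeat(5,1))
st()
E
```

```text
t 4.83 p [0.5505 0.1484 0.1087] yaw 13.01 tilt [ 0.0001 -0.0001] F [-0.1  0.1 -0.2] T [ 0.006 -0.003  0.019] w 0.0351 j7 -1.9
t 4.88 p [0.5505 0.1485 0.1087] yaw 13.01 tilt [-0.     -0.0001] F [ 0.6  0.5 -0.2] T [ 0.038  0.021 -0.001] w 0.0314 j7 -1.9
```

View pics/g1.png

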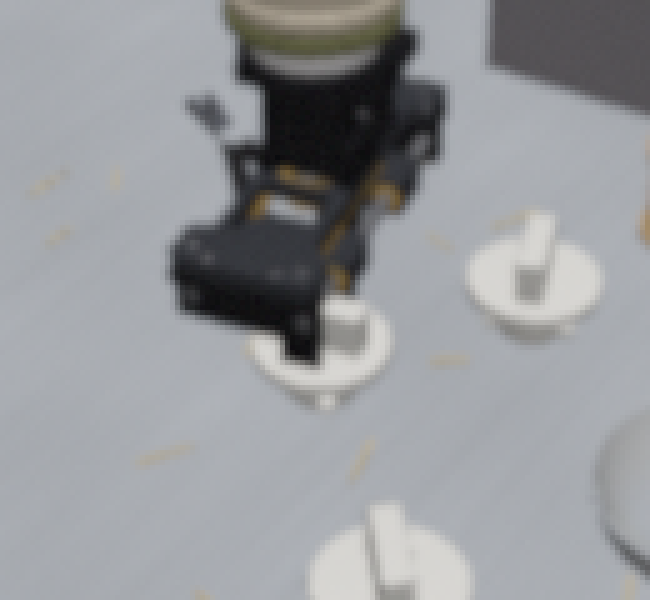

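Request:
drive_tool(plan=[{"x":0,"y":0,"z":0,"rx":0,"ry":0,"rz":0,"fingers":0},{"x":0,"y":0,"z":0,"rx":0,"ry":0,"rz":0,"fingers":0},{"x":0,"y":0,"z":0,"rx":0,"ry":0,"rz":0,"fingers":0},{"x":0,"y":0,"z":0,"rx":0,"ry":0,"rz":0,"fingers":0}])

```text
time: 5.38
ee_pos: [0.5504, 0.1484, 0.1086]
eef_rot: [0.994, 0.113, -0.0, 0.0]
ft_force: [-0.1, -0.4, -0.1]
width: 0.0158
```

```bash
python3 - <<'E'
from h import *
from bench import viewer
st()
d=viewer.camera("scene"); cv2.imwrite("pics/g2.png",d["color"][130:250,200:330,::-1].repeat(5,0).repeat(5,1))
st()
E
```

```text
t 5.38 p [0.5504 0.1484 0.1086] yaw 13.01 tilt [-0.0001 -0.0001] F [-0.1 -0.4 -0.1] T [-0.072  0.046  0.039] w 0.0158 j7 -1.9
t 5.42 p [0.5505 0.1484 0.1087] yaw 13.01 tilt [-0.     -0.0001] F [-0.1  0.1 -0.9] T [-0.016 -0.031  0.007] w 0.0161 j7 -1.9
```

View pics/g2.png

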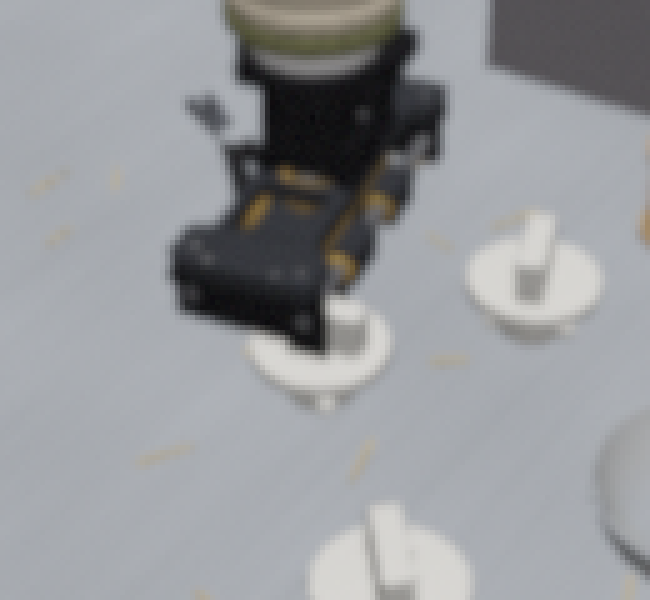

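```bash
python3 - <<'E'
from h import *
print(rel(.5095,-.2055,.30,45)); print(rel(.5095,-.2055,.265,45))
E
```

```text
(array([-0.1196,  0.3356, -0.1913]), array([ 2.000e-05,  2.000e-05, -8.885e-02]))
(array([-0.1196,  0.3356, -0.1563]), array([ 2.000e-05,  2.000e-05, -8.885e-02]))
```

Request:
drive_tool(plan=[{"x":0,"y":0,"z":-0.05,"rx":0,"ry":0,"rz":0,"fingers":0},{"x":0,"y":0,"z":-0.11,"rx":0,"ry":0,"rz":0,"fingers":0},{"x":0,"y":0,"z":-0.17,"rx":0,"ry":0,"rz":0,"fingers":0},{"x":-0.02,"y":0.055,"z":-0.19,"rx":0,"ry":0,"rz":-0.015,"fingers":0},{"x":-0.04,"y":0.112,"z":-0.19,"rx":0,"ry":0,"rz":-0.03,"fingers":0},{"x":-0.06,"y":0.168,"z":-0.19,"rx":0,"ry":0,"rz":-0.045,"fingers":0},{"x":-0.08,"y":0.224,"z":-0.19,"rx":0,"ry":0,"rz":-0.06,"fingers":0},{"x":-0.1,"y":0.28,"z":-0.19,"rx":0,"ry":0,"rz":-0.075,"fingers":0},{"x":-0.1196,"y":0.3356,"z":-0.19,"rx":0,"ry":0,"rz":-0.0889,"fingers":0},{"x":-0.1196,"y":0.3356,"z":-0.1563,"rx":0,"ry":0,"rz":-0.0889,"fingers":0},{"x":-0.1196,"y":0.3356,"z":-0.1563,"rx":0,"ry":0,"rz":-0.0889,"fingers":0},{"x":-0.1196,"y":0.3356,"z":-0.1563,"rx":0,"ry":0,"rz":-0.0889,"fingers":0}])

```text
time: 6.92
ee_pos: [0.5101, -0.2045, 0.2661]
eef_rot: [0.924, 0.384, 0.0, 0.0]
ft_force: [-1.2, -0.9, -0.0]
width: 0.0161
```

```bash
cat > look.py <<'E'
from h import *
from bench import viewer
import sys
st()
d=viewer.camera("scene"); e=viewer.camera("top")
st()
tag=sys.argv[1]; s=monitor=None
from bench import monitor
p=monitor.read_state()["ee_pos"]; g=np.array([p[0],p[1],p[2]-.0587])
def cr(d,x0,y0,w,h,k):
    big=cv2.resize(d["color"][y0:y0+h,x0:x0+w,::-1],None,fx=k,fy=k,interpolation=cv2.INTER_CUBIC)
    th=np.radians(np.arange(0,360,5))
    for c,rad,z,col in ((g,.038,g[2]-.021,(0,0,255)),((.5095,-.2055),.035,.13,(0,255,0))):
        for q in proj(d,np.c_[c[0]+rad*np.cos(th),c[1]+rad*np.sin(th),np.full(len(th),z)]):
            cv2.circle(big,tuple(int(v) for v in (q-[x0,y0]+.5)*k),1,col,-1)
    return big
cv2.imwrite(f"pics/{tag}.png",np.hstack([cr(d,95,165,100,130,4),cr(e,325,150,100,130,4)]))
E
python3 look.py n0
```

```text
t 6.92 p [ 0.5101 -0.2045  0.2661] yaw 45.1 tilt [ 0.0009 -0.0001] F [-1.2 -0.9 -0. ] T [-0.004 -0.053 -0.037] w 0.0161 j7 -0.56
t 7.03 p [ 0.5103 -0.2046  0.2665] yaw 45.11 tilt [ 0.0019 -0.0007] F [-0.2 -0.3 -0.7] T [-0.046 -0.014 -0.005] w 0.0158 j7 -0.56
```

View pics/n0.png

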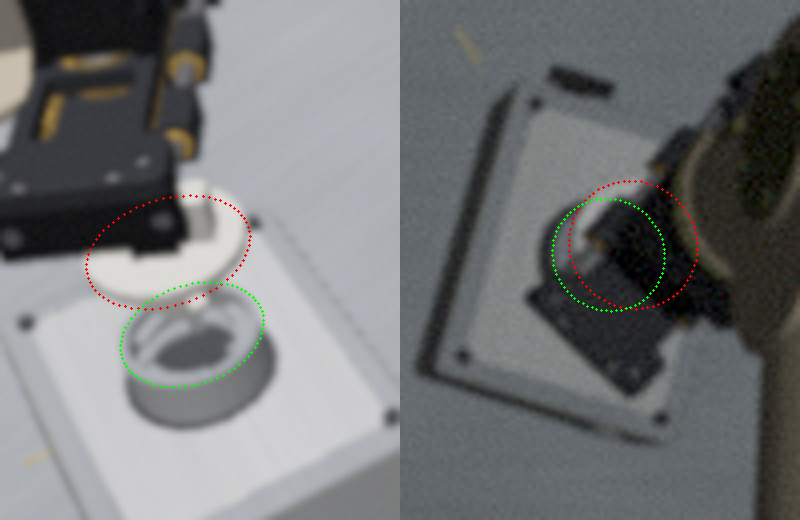

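```bash
python3 - <<'E'
from h import *
st();print(rel(.5097,-.2055,.235,45))
E
```

```text
t 7.03 p [ 0.5103 -0.2046  0.2665] yaw 45.11 tilt [ 0.0019 -0.0007] F [-0.2 -0.3 -0.7] T [-0.046 -0.014 -0.005] w 0.0158 j7 -0.56
(array([-0.0011,  0.0001,  0.0315]), array([ 0.00029, -0.00013,  0.00029]))
```

Request:
drive_tool(plan=[{"x":-0.0005,"y":0,"z":0.015,"rx":0,"ry":0,"rz":0,"fingers":0},{"x":-0.0005,"y":0,"z":0.03,"rx":0,"ry":0,"rz":0,"fingers":0},{"x":-0.0005,"y":0,"z":0.03,"rx":0,"ry":0,"rz":0,"fingers":0},{"x":-0.0005,"y":0,"z":0.03,"rx":0,"ry":0,"rz":0,"fingers":0},{"x":-0.0005,"y":0,"z":0.03,"rx":0,"ry":0,"rz":0,"fingers":0}])

```text
time: 7.65
ee_pos: [0.5094, -0.2059, 0.2355]
eef_rot: [0.924, 0.383, 0.0, 0.0]
ft_force: [-0.0, 0.6, -1.0]
width: 0.0155
```

```bash
python3 look.py n1;python3 - <<'E'
from h import *
print(rel(.5097,-.2055,.2231,45))
E
```

```text
t 7.65 p [ 0.5094 -0.2059  0.2355] yaw 45.02 tilt [ 0.0007 -0.0003] F [-0.   0.6 -1. ] T [ 0.008 -0.068  0.013] w 0.0155 j7 -0.57
t 7.75 p [ 0.5094 -0.2059  0.2354] yaw 45.01 tilt [ 0.0007 -0.0004] F [-0.5 -0.2  0.3] T [ 0.019 -0.085  0.022] w 0.0157 j7 -0.57
(array([ 0.0005, -0.    ,  0.0123]), array([ 1.2e-04, -4.0e-05,  4.0e-05]))
```

View pics/n1.png

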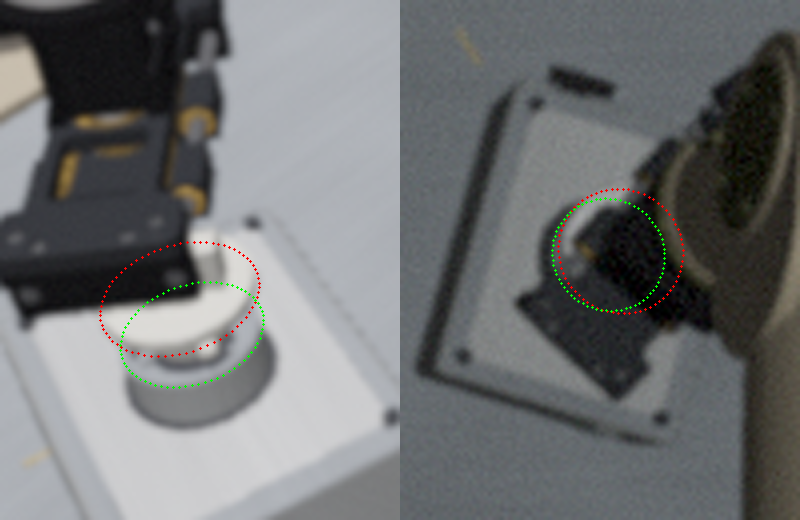

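Request:
drive_tool(plan=[{"x":0.0003,"y":0,"z":0.003,"rx":0,"ry":0,"rz":0,"fingers":0},{"x":0.0003,"y":0,"z":0.006,"rx":0,"ry":0,"rz":0,"fingers":0},{"x":0.0003,"y":0,"z":0.007,"rx":0,"ry":0,"rz":0,"fingers":0},{"x":0.0003,"y":0,"z":0.007,"rx":0,"ry":0,"rz":0,"fingers":0}])

```text
time: 8.25
ee_pos: [0.5094, -0.2056, 0.2279]
eef_rot: [0.924, 0.383, -0.0, -0.0]
ft_force: [-0.7, -0.1, -1.2]
width: 0.0158
```

```bash
python3 -c "
from h import *
st()"
```

```text
t 8.25 p [ 0.5094 -0.2056  0.2279] yaw 45.02 tilt [-0.0001  0.    ] F [-0.7 -0.1 -1.2] T [-0.003  0.017 -0.004] w 0.0158 j7 -0.57
```

Request:
drive_tool(plan=[{"x":0,"y":0,"z":0.0015,"rx":0,"ry":0,"rz":0,"fingers":0},{"x":0,"y":0,"z":0.0025,"rx":0,"ry":0,"rz":0,"fingers":0},{"x":0,"y":0,"z":0.0035,"rx":0,"ry":0,"rz":0,"fingers":0},{"x":0,"y":0,"z":0.0035,"rx":0,"ry":0,"rz":0,"fingers":0}])

```text
time: 8.75
ee_pos: [0.5094, -0.2056, 0.2245]
eef_rot: [0.924, 0.383, -0.0, -0.0]
ft_force: [-0.2, 1.3, -0.2]
width: 0.0156
```

```bash
python3 -c "
from h import *
st()"
```

```text
t 8.75 p [ 0.5094 -0.2056  0.2245] yaw 45.02 tilt [-0. -0.] F [-0.2  1.3 -0.2] T [ 0.001 -0.092  0.041] w 0.0156 j7 -0.58
```

Clear of the rim and teeth. Now down to the expected lip contact (≈0.2231) in small steps.

Request:
drive_tool(plan=[{"x":0,"y":0,"z":0.0007,"rx":0,"ry":0,"rz":0,"fingers":0},{"x":0,"y":0,"z":0.0014,"rx":0,"ry":0,"rz":0,"fingers":0},{"x":0,"y":0,"z":0.002,"rx":0,"ry":0,"rz":0,"fingers":0},{"x":0,"y":0,"z":0.002,"rx":0,"ry":0,"rz":0,"fingers":0}])

```text
time: 9.25
ee_pos: [0.5094, -0.2056, 0.2227]
eef_rot: [0.924, 0.383, 0.0, 0.0]
ft_force: [-0.7, 0.0, 1.1]
width: 0.0157
```

```bash
python3 -c "
from h import *
st()"
```

```text
t 9.25 p [ 0.5094 -0.2056  0.2227] yaw 45.02 tilt [ 0.0002 -0.0002] F [-0.7  0.   1.1] T [0.053 0.187 0.061] w 0.0157 j7 -0.58
```

Request:
drive_tool(plan=[{"x":0,"y":0,"z":0.0003,"rx":0,"ry":0,"rz":-0.005,"fingers":0},{"x":0,"y":0,"z":0.0003,"rx":0,"ry":0,"rz":-0.011,"fingers":0}])

```text
time: 9.5
ee_pos: [0.5098, -0.2056, 0.2225]
eef_rot: [0.909, 0.416, 0.0, 0.0]
ft_force: [1.1, 1.1, 1.7]
width: 0.0157
```

```bash
python3 -c "
from h import *
st()"
```

```text
t 9.5 p [ 0.5098 -0.2056  0.2225] yaw 49.14 tilt [ 0.0012 -0.0002] F [1.1 1.1 1.7] T [ 0.11  -0.323  0.006] w 0.0157 j7 -0.51
```

Request:
drive_tool(plan=[{"x":0,"y":0,"z":0,"rx":0,"ry":0,"rz":-0.005,"fingers":0},{"x":0,"y":0,"z":0,"rx":0,"ry":0,"rz":-0.01,"fingers":0},{"x":0,"y":0,"z":0.0003,"rx":0,"ry":0,"rz":-0.01,"fingers":0}])

```text
time: 9.88
ee_pos: [0.5091, -0.2056, 0.2215]
eef_rot: [0.896, 0.443, -0.0, -0.0]
ft_force: [0.6, -1.2, -1.4]
width: 0.0157
```

```bash
python3 -c "
from h import *
st()"
```

```text
t 9.88 p [ 0.5091 -0.2056  0.2215] yaw 52.6 tilt [-0.0008  0.0002] F [ 0.6 -1.2 -1.4] T [ 0.02  -0.021  0.025] w 0.0157 j7 -0.45
```

Request:
drive_tool(plan=[{"x":0.0002,"y":0,"z":0,"rx":0,"ry":0,"rz":-0.006,"fingers":0},{"x":0.0002,"y":0,"z":0,"rx":0,"ry":0,"rz":-0.012,"fingers":0},{"x":0.0002,"y":0,"z":0.0007,"rx":0,"ry":0,"rz":-0.012,"fingers":0},{"x":0.0002,"y":0,"z":0.0014,"rx":0,"ry":0,"rz":-0.012,"fingers":0},{"x":0.0002,"y":0,"z":0.0014,"rx":0,"ry":0,"rz":-0.012,"fingers":0}])

```text
time: 10.5
ee_pos: [0.5095, -0.2055, 0.2205]
eef_rot: [0.879, 0.476, -0.0, 0.0]
ft_force: [0.3, 0.4, -0.6]
width: 0.0159
```

```bash
python3 -c "
from h import *
st()"
```

```text
t 10.5 p [ 0.5095 -0.2055  0.2205] yaw 56.88 tilt [-0. -0.] F [ 0.3  0.4 -0.6] T [-0.082 -0.079  0.041] w 0.0159 j7 -0.38
```

Request:
drive_tool(plan=[{"x":0,"y":0,"z":0.001,"rx":0,"ry":0,"rz":0,"fingers":0},{"x":0,"y":0,"z":0.002,"rx":0,"ry":0,"rz":0,"fingers":0},{"x":0,"y":0,"z":0.003,"rx":0,"ry":0,"rz":0,"fingers":0},{"x":0,"y":0,"z":0.003,"rx":0,"ry":0,"rz":0,"fingers":0}])

```text
time: 11.0
ee_pos: [0.5095, -0.2055, 0.2174]
eef_rot: [0.879, 0.476, -0.0, -0.0]
ft_force: [-0.8, 0.1, -1.3]
width: 0.0159
```

```bash
python3 -c "
from h import *
st()"
```

```text
t 11.0 p [ 0.5095 -0.2055  0.2174] yaw 56.9 tilt [-0.0001 -0.    ] F [-0.8  0.1 -1.3] T [ 0.012 -0.061 -0.015] w 0.0159 j7 -0.38
```

Request:
drive_tool(plan=[{"x":0,"y":0,"z":0.001,"rx":0,"ry":0,"rz":0,"fingers":0},{"x":0,"y":0,"z":0.002,"rx":0,"ry":0,"rz":0,"fingers":0},{"x":0,"y":0,"z":0.003,"rx":0,"ry":0,"rz":0,"fingers":0},{"x":0,"y":0,"z":0.003,"rx":0,"ry":0,"rz":0,"fingers":0}])

```text
time: 11.5
ee_pos: [0.5095, -0.2054, 0.2144]
eef_rot: [0.879, 0.476, -0.0, -0.0]
ft_force: [-0.9, -0.1, 0.9]
width: 0.016
```

```bash
python3 -c "
from h import *
st()"; python3 look.py n2
```

```text
t 11.5 p [ 0.5095 -0.2054  0.2144] yaw 56.89 tilt [-0.0001 -0.    ] F [-0.9 -0.1  0.9] T [-0.029 -0.024 -0.037] w 0.016 j7 -0.38
t 11.5 p [ 0.5095 -0.2054  0.2144] yaw 56.89 tilt [-0.0001 -0.    ] F [-0.9 -0.1  0.9] T [-0.029 -0.024 -0.037] w 0.016 j7 -0.38
t 11.6 p [ 0.5095 -0.2054  0.2145] yaw 56.9 tilt [ 0. -0.] F [ 0.1  0.9 -0.9] T [-0.054 -0.059 -0.044] w 0.0156 j7 -0.38
```

View pics/n2.png

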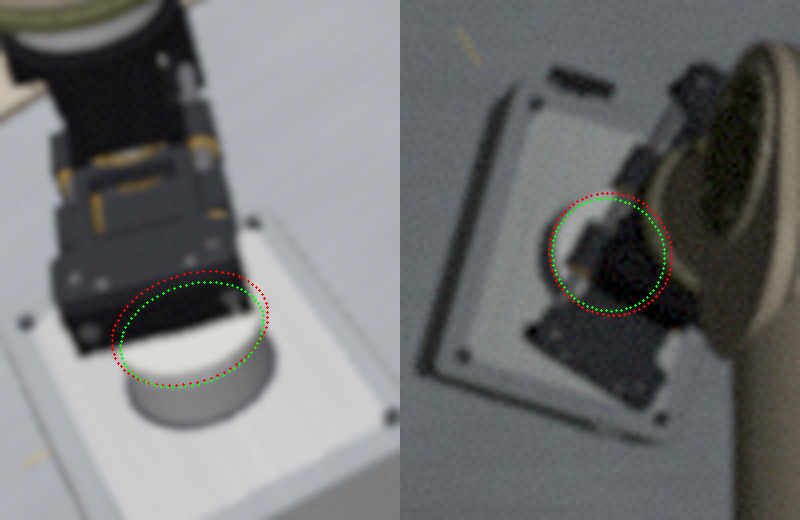

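Request:
drive_tool(plan=[{"x":0,"y":0,"z":0.0004,"rx":0,"ry":0,"rz":0,"fingers":0},{"x":0,"y":0,"z":0.0008,"rx":0,"ry":0,"rz":0,"fingers":0},{"x":0,"y":0,"z":0.0008,"rx":0,"ry":0,"rz":0,"fingers":0}])

```text
time: 11.98
ee_pos: [0.5095, -0.2054, 0.2137]
eef_rot: [0.879, 0.476, 0.0, 0.0]
ft_force: [-0.0, -0.1, -0.4]
width: 0.016
```

```bash
python3 -c "
from h import *
st()"
```

```text
t 11.97 p [ 0.5095 -0.2054  0.2137] yaw 56.89 tilt [ 0.0001 -0.    ] F [-0.  -0.1 -0.4] T [-0.039 -0.052 -0.031] w 0.016 j7 -0.38
```

Request:
drive_tool(plan=[{"x":0,"y":0,"z":0.0002,"rx":0,"ry":0,"rz":0.009,"fingers":0},{"x":0,"y":0,"z":0.0004,"rx":0,"ry":0,"rz":0.018,"fingers":0},{"x":0,"y":0,"z":0.0006,"rx":0,"ry":0,"rz":0.027,"fingers":0},{"x":0,"y":0,"z":0.0006,"rx":0,"ry":0,"rz":0.027,"fingers":0}])

```text
time: 12.48
ee_pos: [0.5097, -0.2053, 0.2133]
eef_rot: [0.916, 0.4, 0.0, 0.0]
ft_force: [0.0, 0.9, 0.6]
width: 0.0155
```

```bash
python3 -c "
from h import *
st()"
```

```text
t 12.47 p [ 0.5097 -0.2053  0.2133] yaw 47.21 tilt [ 0.0003 -0.0001] F [0.  0.9 0.6] T [ 0.039 -0.006 -0.005] w 0.0155 j7 -0.54
```

Request:
drive_tool(plan=[{"x":0,"y":0,"z":0.0002,"rx":0,"ry":0,"rz":0.009,"fingers":0},{"x":0,"y":0,"z":0.0004,"rx":0,"ry":0,"rz":0.018,"fingers":0},{"x":0,"y":0,"z":0.0006,"rx":0,"ry":0,"rz":0.028,"fingers":0},{"x":0,"y":0,"z":0.0006,"rx":0,"ry":0,"rz":0.028,"fingers":0}])

```text
time: 12.98
ee_pos: [0.5097, -0.2055, 0.2128]
eef_rot: [0.948, 0.319, 0.0, 0.0]
ft_force: [0.5, -0.1, 1.9]
width: 0.0158
```

```bash
python3 -c "
from h import *
st()"
```

```text
t 12.97 p [ 0.5097 -0.2055  0.2128] yaw 37.18 tilt [ 0.0006 -0.0004] F [ 0.5 -0.1  1.9] T [-0.09  -0.104 -0.04 ] w 0.0158 j7 -0.71
```

Request:
drive_tool(plan=[{"x":0,"y":0,"z":0.0001,"rx":0,"ry":0,"rz":0.009,"fingers":0},{"x":0,"y":0,"z":0.0003,"rx":0,"ry":0,"rz":0.018,"fingers":0},{"x":0,"y":0,"z":0.0005,"rx":0,"ry":0,"rz":0.028,"fingers":0},{"x":0,"y":0,"z":0.0005,"rx":0,"ry":0,"rz":0.028,"fingers":0}])

```text
time: 13.48
ee_pos: [0.5096, -0.2055, 0.2121]
eef_rot: [0.972, 0.235, 0.0, 0.0]
ft_force: [-0.0, 0.6, 0.3]
width: 0.0159
```

```bash
python3 -c "
from h import *
st()"
```

```text
t 13.47 p [ 0.5096 -0.2055  0.2121] yaw 27.15 tilt [ 0.0003 -0.0003] F [-0.   0.6  0.3] T [ 0.005 -0.067 -0.027] w 0.0159 j7 -0.88
```

Request:
drive_tool(plan=[{"x":0,"y":0,"z":0.0002,"rx":0,"ry":0,"rz":0.009,"fingers":0},{"x":0,"y":0,"z":0.0004,"rx":0,"ry":0,"rz":0.018,"fingers":0},{"x":0,"y":0,"z":0.0006,"rx":0,"ry":0,"rz":0.028,"fingers":0},{"x":0,"y":0,"z":0.0006,"rx":0,"ry":0,"rz":0.028,"fingers":0}])

```text
time: 13.98
ee_pos: [0.5096, -0.2055, 0.2116]
eef_rot: [0.989, 0.149, 0.0, 0.0]
ft_force: [-0.3, -0.8, 2.3]
width: 0.0153
```

```bash
python3 -c "
from h import *
st()"
```

```text
t 13.97 p [ 0.5096 -0.2055  0.2116] yaw 17.09 tilt [ 0.0003 -0.0003] F [-0.3 -0.8  2.3] T [ 0.05  -0.109  0.004] w 0.0153 j7 -1.05
```

Request:
drive_tool(plan=[{"x":0,"y":0,"z":0.0002,"rx":0,"ry":0,"rz":0.009,"fingers":0},{"x":0,"y":0,"z":0.0004,"rx":0,"ry":0,"rz":0.018,"fingers":0},{"x":0,"y":0,"z":0.0006,"rx":0,"ry":0,"rz":0.028,"fingers":0},{"x":0,"y":0,"z":0.0006,"rx":0,"ry":0,"rz":0.028,"fingers":0}])

```text
time: 14.48
ee_pos: [0.5096, -0.2055, 0.2109]
eef_rot: [0.998, 0.061, 0.0, 0.0]
ft_force: [0.7, -0.6, 1.6]
width: 0.0157
```

```bash
python3 -c "
from h import *
st()"
```

```text
t 14.47 p [ 0.5096 -0.2055  0.2109] yaw 7.02 tilt [ 0.0002 -0.0002] F [ 0.7 -0.6  1.6] T [ 0.041 -0.076 -0.014] w 0.0157 j7 -1.23
```

Request:
drive_tool(plan=[{"x":0,"y":0,"z":0.0002,"rx":0,"ry":0,"rz":0.008,"fingers":0},{"x":0,"y":0,"z":0.0004,"rx":0,"ry":0,"rz":0.016,"fingers":0},{"x":0,"y":0,"z":0.0005,"rx":0,"ry":0,"rz":0.022,"fingers":0},{"x":0,"y":0,"z":0.0005,"rx":0,"ry":0,"rz":0.022,"fingers":0}])

```text
time: 14.98
ee_pos: [0.5096, -0.2055, 0.2104]
eef_rot: [1.0, -0.009, 0.0, 0.0]
ft_force: [-0.8, 0.4, 2.3]
width: 0.016
```

```bash
python3 -c "
from h import *
st()"
```

```text
t 14.97 p [ 0.5096 -0.2055  0.2104] yaw -0.98 tilt [ 0.0001 -0.0002] F [-0.8  0.4  2.3] T [ 0.108 -0.152 -0.028] w 0.016 j7 -1.36
```

Request:
drive_tool(plan=[{"x":0,"y":0,"z":0.0002,"rx":0,"ry":0,"rz":0.007,"fingers":0},{"x":0,"y":0,"z":0.0004,"rx":0,"ry":0,"rz":0.014,"fingers":0},{"x":0,"y":0,"z":0.0004,"rx":0,"ry":0,"rz":0.014,"fingers":0}])

```text
time: 15.35
ee_pos: [0.5096, -0.2054, 0.21]
eef_rot: [0.999, -0.052, 0.0, 0.0]
ft_force: [0.4, -0.3, 1.9]
width: 0.0157
```

```bash
python3 -c "
from h import *
st()"
```

```text
t 15.35 p [ 0.5096 -0.2054  0.21  ] yaw -6.0 tilt [ 0.0002 -0.0001] F [ 0.4 -0.3  1.9] T [ 0.162 -0.137 -0.017] w 0.0157 j7 -1.45
```

Request:
drive_tool(plan=[{"x":0,"y":0,"z":0.0002,"rx":0,"ry":0,"rz":0.007,"fingers":0},{"x":0,"y":0,"z":0.0003,"rx":0,"ry":0,"rz":0.014,"fingers":0},{"x":0,"y":0,"z":0.0003,"rx":0,"ry":0,"rz":0.014,"fingers":0}])

```text
time: 15.72
ee_pos: [0.5096, -0.2054, 0.2097]
eef_rot: [0.995, -0.096, 0.0, 0.0]
ft_force: [0.0, 2.0, 2.0]
width: 0.0159
```

```bash
python3 -c "
from h import *
st()"
```

```text
t 15.72 p [ 0.5096 -0.2054  0.2097] yaw -11.03 tilt [ 0.0002 -0.0001] F [0. 2. 2.] T [ 0.205 -0.147  0.011] w 0.0159 j7 -1.53
```

Request:
drive_tool(plan=[{"x":0,"y":0,"z":0.0001,"rx":0,"ry":0,"rz":0.005,"fingers":0},{"x":0,"y":0,"z":0.0002,"rx":0,"ry":0,"rz":0.011,"fingers":0},{"x":0,"y":0,"z":0.0002,"rx":0,"ry":0,"rz":0.011,"fingers":0}])

```text
time: 16.1
ee_pos: [0.5095, -0.2053, 0.2095]
eef_rot: [0.991, -0.132, -0.0, -0.0]
ft_force: [0.6, 0.4, 3.5]
width: 0.0159
```

```bash
python3 -c "
from h import *
st()"
```

```text
t 16.1 p [ 0.5095 -0.2053  0.2095] yaw -15.12 tilt [-0.0001  0.    ] F [0.6 0.4 3.5] T [ 0.434 -0.046  0.021] w 0.0159 j7 -1.6
```

Request:
drive_tool(plan=[{"x":0,"y":0,"z":0,"rx":0,"ry":0,"rz":0.005,"fingers":0},{"x":0,"y":0,"z":0,"rx":0,"ry":0,"rz":0.01,"fingers":0},{"x":0,"y":0,"z":0,"rx":0,"ry":0,"rz":0.01,"fingers":0}])

```text
time: 16.48
ee_pos: [0.5093, -0.2046, 0.2095]
eef_rot: [0.987, -0.163, -0.001, -0.0]
ft_force: [-1.9, 4.6, 7.5]
width: 0.0159
```

```bash
python3 -c "
from h import *
st()"; python3 look.py n3
```

```text
t 16.48 p [ 0.5093 -0.2046  0.2095] yaw -18.73 tilt [-0.0009  0.0008] F [-1.9  4.6  7.5] T [1.117 0.476 0.24 ] w 0.0159 j7 -1.66
t 16.48 p [ 0.5093 -0.2046  0.2095] yaw -18.73 tilt [-0.0009  0.0008] F [-1.9  4.6  7.5] T [1.117 0.476 0.24 ] w 0.0159 j7 -1.66
t 16.57 p [ 0.5093 -0.2046  0.2095] yaw -18.71 tilt [-0.0009  0.0008] F [-2.6  4.6  5.6] T [1.105 0.523 0.195] w 0.0164 j7 -1.66
```

View pics/n3.png

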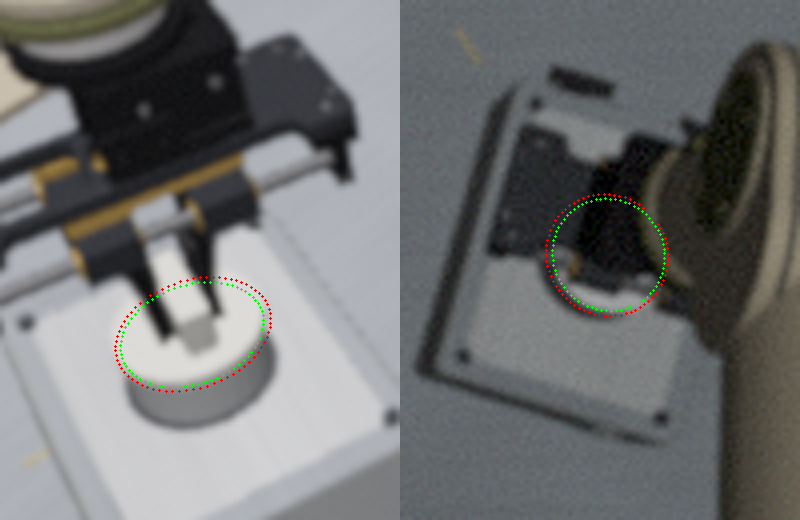

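Request:
drive_tool(plan=[{"x":0,"y":0,"z":0,"rx":0,"ry":0,"rz":-0.003,"fingers":0},{"x":0,"y":0,"z":0,"rx":0,"ry":0,"rz":-0.006,"fingers":0},{"x":0,"y":0,"z":0,"rx":0,"ry":0,"rz":-0.006,"fingers":0}])

```text
time: 16.95
ee_pos: [0.5092, -0.2051, 0.2095]
eef_rot: [0.99, -0.144, -0.001, -0.0]
ft_force: [-2.5, 3.8, 5.7]
width: 0.0159
```

```bash
python3 -c "
from h import *
st()"
```

```text
t 16.95 p [ 0.5092 -0.2051  0.2095] yaw -16.57 tilt [-0.001   0.0004] F [-2.5  3.8  5.7] T [0.803 0.552 0.049] w 0.0159 j7 -1.63
```

Request:
drive_tool(plan=[{"x":0,"y":0,"z":0,"rx":0,"ry":0,"rz":0,"fingers":0.5},{"x":0,"y":0,"z":0,"rx":0,"ry":0,"rz":0,"fingers":0.5},{"x":0,"y":0,"z":0,"rx":0,"ry":0,"rz":0,"fingers":0.5},{"x":0,"y":0,"z":0,"rx":0,"ry":0,"rz":0,"fingers":0.5}])

```text
time: 17.45
ee_pos: [0.5094, -0.2056, 0.2093]
eef_rot: [0.99, -0.144, -0.0, 0.0]
ft_force: [1.6, 0.7, -0.7]
width: 0.0422
```

```bash
python3 -c "
from h import *
st()"
```

```text
t 17.45 p [ 0.5094 -0.2056  0.2093] yaw -16.56 tilt [-0.0002 -0.0001] F [ 1.6  0.7 -0.7] T [ 0.013  0.027 -0.016] w 0.0422 j7 -1.63
```

Released and unloaded. Next I'll go straight up, then clear the view to check seating.

Request:
drive_tool(plan=[{"x":0,"y":0,"z":-0.02,"rx":0,"ry":0,"rz":0,"fingers":0.5},{"x":0,"y":0,"z":-0.06,"rx":0,"ry":0,"rz":0,"fingers":0.5},{"x":0,"y":0,"z":-0.12,"rx":0,"ry":0,"rz":0,"fingers":0.5},{"x":0,"y":0.06,"z":-0.14,"rx":0,"ry":0,"rz":0,"fingers":0.5},{"x":0,"y":0.12,"z":-0.14,"rx":0,"ry":0,"rz":0,"fingers":0.5},{"x":0,"y":0.18,"z":-0.14,"rx":0,"ry":0,"rz":0,"fingers":0.5},{"x":0,"y":0.22,"z":-0.14,"rx":0,"ry":0,"rz":0,"fingers":0.5},{"x":0,"y":0.22,"z":-0.14,"rx":0,"ry":0,"rz":0,"fingers":0.5}])

```text
time: 18.45
ee_pos: [0.4446, -0.4199, 0.3487]
eef_rot: [0.989, -0.147, -0.001, 0.0]
ft_force: [0.2, 0.7, 0.2]
width: 0.0437
```

```bash
python3 - <<'E'
from h import *
from bench import viewer
st()
tiles=[]
for c,(x0,y0,w,h) in (("scene",(95,200,100,100)),("top",(325,165,100,100))):
    W=[];I=[]
    for _ in range(4):
        d=viewer.camera(c); W.append(cloud(d)); I.append(d["color"])
    W=np.nanmean(W,0)
    rr=np.hypot(W[...,0]-.5095,W[...,1]+.2055)
    f=(rr<.037)&(W[...,2]>.129)&(W[...,2]<.146); b=(rr<.03)&(W[...,2]>.152)&(W[...,2]<.175); tk=(rr>.045)&(rr<.065)&(abs(W[...,2]-.1)<.015)
    P=W[f]; A=np.c_[P[:,:2]-[.5095,-.2055],np.ones(len(P))]; s=np.linalg.lstsq(A,P[:,2],rcond=None)[0]
    print(c,"flange plane tilt",s[:2],"z",s[2],np.median(P[:,2]),"tank top",np.median(W[tk][:,2]),"bar",W[b].mean(0),np.median(W[b][:,2]))
    m=(rr<.05)&(W[...,2]>.128); Q=W[m]; print(" mid",(Q[:,:2].min(0)+Q[:,:2].max(0))/2)
    tiles.append(cv2.resize(np.mean(I,0).astype(np.uint8)[y0:y0+h,x0:x0+w,::-1],(400,400),interpolation=cv2.INTER_CUBIC))
cv2.imwrite("pics/f.png",np.hstack(tiles))
E
```

```text
t 18.45 p [ 0.4446 -0.4199  0.3487] yaw -16.89 tilt [-0.0015 -0.0006] F [0.2 0.7 0.2] T [ 0.083  0.012 -0.024] w 0.0437 j7 -1.22
scene flange plane tilt [-0.01880003 -0.01308207] z 0.13757314678391133 0.13751060992974265 tank top 0.1000397372655868 bar [ 0.51303393 -0.2088496   0.16205575] 0.16347276458069449
 mid [ 0.50831017 -0.20583027]
top flange plane tilt [ 0.00452169 -0.00543238] z 0.1366981688726303 0.13657031042410983 tank top 0.09904294097963995 bar [ 0.51107273 -0.20533504  0.16205535] 0.16264741747978348
 mid [ 0.51085241 -0.20595316]
```

View pics/f.png

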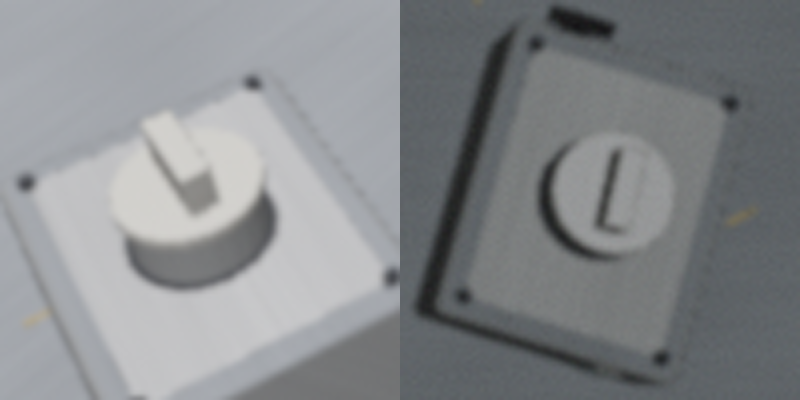

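The picture shows the plug sitting flat on the neck (scene (190,185), top (612,193) in the crops). The flange top is 37.6 mm above the tank top, against 38 nominal when home. I'm handing in now.

```bash
python3 - <<'E'
from bench import workorder
print(workorder.close_job())
E
```

```text
the job is handed in; nothing more can be done
None
```

The plug is screwed home in the tank's filler neck and let go, and the job was handed in after about 19 s on the robot's clock. `close_job` gives no verdict, so the result below rests on my own checks.

**What I did**
- I took the plug nearest the base, at about (0.550, 0.148), and gripped it by its bar.
- I set it on the lips at roughly (0.5095, -0.2055) and turned it about 12° anticlockwise until the lugs were free to drop. I then let it down into the gaps, to about 25 mm above the rim.
- I screwed it about 75° clockwise, letting it sink roughly 4 mm as it turned, until it met the stop. There the twist was about 0.24 N m and the vertical force at most 7.5 N.
- I eased back about 2°, opened the fingers and withdrew.

**What the last checks showed**
- **Height:** the flange top is 37.5–37.7 mm above the tank top in both cameras, against 38 mm nominal when fully home.
- **Grip-bar centre:** it is about 20.8 mm above the rim by the arm's own position.
- **Centring:** within about 1.5 mm, which is as good as the cameras can tell.
- **Tilt:** the cameras disagree slightly. The top one gives about 0.4° and the scene one about 1.3°, which I put down to noise. Both are within the 3° allowed.
- **Bystanders:** the arm never went near the bowl, the spool or the snips. I did not measure their positions again at the end.

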